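# Turn the lug casing open side up and lay it in the row

## Task

Two of the three lug casings already lie on the grey strip with their open backs up; the third lies on the counter with its hollow down. Turn it over and lay it on the free marked place of the strip, open back up and lined up lengthwise with the strip like the other two. Do not drop it, leave it lying there at rest, and leave the other two casings, the nylon insert and the brass rod where they are.

Things in the scene. Friction and masses are not known exactly. Their poses are not given: they have to be found in the camera images.
- casing_mid (a point): centre of the loose brushed steel casing to turn over: open-backed box 40 (x) x 58 (y) x 26 mm (z), 0.2 kg. z points out of the closed face (with 2 mm raised panel); hollow opens to -z. Starts on the counter z up, centre 13 mm up; must end z down. Sides flat: grip over 58 or 40 mm; stands steadily on a long side (centre 20 mm up). Either end may lead
- strip: fixed grey strip, 85 (x) x 320 (y) x 4 mm thick; origin at the centre of its underside on the counter, z up. Its length points roughly away from the robot. Three places for casings along its y at -106, 0 and +106 mm, each with white corner marks 52 x 70 mm (long way along y); two are taken. The casing to turn starts on the bare counter to the right (-y) of the strip
- place: the free place: small white dot at its centre, on the strip's top face (4 mm above the counter); its axes are parallel to the strip's. A casing lying there has its length along y and its centre 13 mm above this point
- done_a_mid (a point): first of the two like casings already lying on the strip, hollow up (26 mm tall, top 30 mm above the counter); its centre. Leave alone
- done_b_mid (a point): second of the two like casings already lying on the strip, hollow up; its centre. Leave alone
- insert_mid (a point): loose white nylon insert, cross-shaped, 22 x 30 x 12 mm, on the counter at the left; its centre. Leave alone. Further left (y above 0.45 m) stands a fixed grey charger, 50 mm tall, with a screwdriver in it to 210 mm
- rod_mid (a point): loose brass tension rod, 100 mm long (its y), 12 mm square head, on the counter at the right; its middle. Leave alone. Further right (y below -0.43 m) stands a fixed chrome clamp, 60 mm tall
Mind the look-alikes: they are no part of the job. What is shaped like the part that bears casing_mid but red or turquoise is not meant.

How it is judged:
By the outcome, as a careful person would: the job done as asked, in the order asked, and still so for the second after the job is handed in, with the robot touching nothing.
It also fails if it takes over 62 s, if anything falls off the work surface, if the arm or the gripper's body presses on something with over 40 N, if the wrist force passes 120 N, or if a joint passes its speed limit or range.

## Robot

A 7-joint arm with a two-finger parallel gripper is mounted at the origin on the work surface. World frame = base frame: x ahead of the robot, y to its left, z up, the work surface at z = 0. Lengths are in m, angles in rad, forces in N, time in s.
With the tool pointing down it reaches from about 0.35 to 0.9 m from the base axis. Payload 8.1 kg.
Tool frame: the origin (TCP) lies at the very end of the fingers, on their centre line; the grasp point (between the pads) lies 19 mm behind it; z points along the fingers, y is the direction in which the jaws open and shut (so a half turn about z gives the same grasp; the last joint's range is limited). The gripper opens to 92 mm and grips with 3 to 60 N. Pads are 19 mm wide; open, the fingers measure 130 mm over their backs; the gripper's body (75 mm by 190 mm) begins 47 mm behind the grasp point.
Start: joints at [1.193, 0.434, 0.025, 1.573, -0.012, 1.134, -0.075], TCP at [0.17, -0.602, 0.227] pointing down, gripper open.
Joint ranges: [-2.62, 2.62], [-0.44, 2.09], [-1.27, 1.32], [0.08, 2.57], [-1.32, 4.46], [0.12, 2], [-2.74, 2.74]. Speed limits (rad/s): [2.22, 2.22, 3.01, 3.01, 3.14, 3.14, 3.14].

## Interface

Orientations are given as a rotation vector (axis times angle).
In Python, from cell import read_state, capture, sign_off gives the robot as it stands. The module is installed in compiled form; this text tells all that it offers.
- The arm moves only by the tool play_rows, never from a script. Its argument "steps" is a list that holds one entry, the list of rows, each a list of 7 numbers: the shift along the world's x, y, z in units of 300 mm (1.0 is 300 mm), then the turn, a rotation vector about the world's x, y, z in units of pi/2 rad (1.0 is pi/2 rad), then the gripper command: -1 is fully open, 1 is shut, values between are in proportion. In form: [[[x, y, z, rx, ry, rz, gripper], ...]]. A call has 1 to 10 rows; each row is the pose to reach, as a shift and turn from the pose commanded when the call began; what a row does not reach only later rows make up. A row lasts 1/8 s, in which the tool goes at most 62.5 mm and 10.7 degrees, less where a joint would pass 70% of its speed; a pose out of reach is approached as far as the arm can. A call with a number of a shift or a turn outside -1 to 1 is refused whole. A call with a gripper value outside its range is refused whole. The fingers move at their own pace and stop on an object; "newtons" is the grip in N (left out, the last holds). Time passes only in rows, so rows that repeat a pose let the fingers close. It gives the time, the measured TCP pose, the force and the opening at its end, in the units of the state.
- read_state(): the state, without advancing time (a new reading comes with each control period).
- capture(name): name is "scene" or "top"; returns a dict with "color" (480x640x3 uint8, red, green, blue), "intrinsics" (3x3 intrinsics, pixels), "R" (3x3) and "t" (3): a world point X has camera coordinates R X + t. Camera axes: x right, y down, z forward; pixel columns grow to the right and rows downward; lengths in m; the calibration is good to about 2 mm. A picture is of the moment at which its call begins. There is no depth.
- sign_off(): hands the job in, once; it reports no verdict.
The state is a dict: "time_s": time; "joint_positions": joint angles; "qd": joint speeds; "effort": joint torques, N m; "eef_pos": TCP position; "eef_rot": TCP orientation; "contact_force": force on the tool from outside, world axes, zero at the start; "wrist_torque": the same for the moment, N m; "gripper_width": finger opening in m.
Only numpy, scipy, OpenCV 4.12 (cv2) and the standard library are available. Lean on these libraries where they do the work, as an engineer would, in place of code of your own. Each camera call takes 0.05 s, during which the arm holds its last target.

## Working session

There is one attempt and no reset: what is moved stays moved. The work goes in short steps, Python scripts to look and compute and a tool call to move; the robot and the scene stay as the last step left them, time stands still between calls to the robot, and variables do not carry over. Pictures are saved under pics/ and viewed, and the job is handed in when it is done.

Besides the shell and the picture viewer there is one more tool, called after "Request:" as a command line: name --argument value ..., lists and objects as JSON in quotes. play_rows: Moves the arm, as the interface text tells. Shifts and turns lie within -1 to 1; 1 stands for 300 mm of shift or pi/2 rad of turn. Its arguments: {"type":"object","properties":{"steps":{"type":"array","items":{"type":"array","items":{"type":"array","items":{"type":"number"}}}},"newtons":{"type":"number"}},"required":["steps"]}

```bash
mkdir -p pics
python3 - <<'E'
from cell import *
import cv2
s=read_state();print({k:s[k] for k in('time_s','eef_pos','eef_rot','gripper_width','contact_force')})
for n in('scene','top'):
    c=capture(n);cv2.imwrite(f'pics/{n}0.png',c['color'][:,:,::-1]);print(n,c['intrinsics'],c['R'],c['t'])
E
```

```text
{'time_s': 0.0, 'eef_pos': array([ 0.16942467, -0.60107481,  0.2259377 ]), 'eef_rot': array([-3.11047098e+00, -4.30114526e-01,  5.53881467e-04]), 'gripper_width': 0.0916329656218797, 'contact_force': array([-0.0181062 , -1.06352862, -0.39682617])}
scene [[552.29338453   0.         328.02427075]
 [  0.         552.29338453 234.76133319]
 [  0.           0.           1.        ]] [[ 0.47865555  0.87788205 -0.01455911]
 [ 0.62317731 -0.35136819 -0.69870626]
 [-0.61849729  0.32536672 -0.71526051]] [-0.27782121 -0.33433991  1.46989488]
top [[464.98001353   0.         322.15399653]
 [  0.         464.98001353 235.28876097]
 [  0.           0.           1.        ]] [[ 0.00453618 -0.99981361 -0.01876622]
 [-0.98893758 -0.00170287 -0.14832248]
 [ 0.14826288  0.01923143 -0.98876098]] [-0.00165442  0.56547502  0.81142149]
```

View pics/scene0.png

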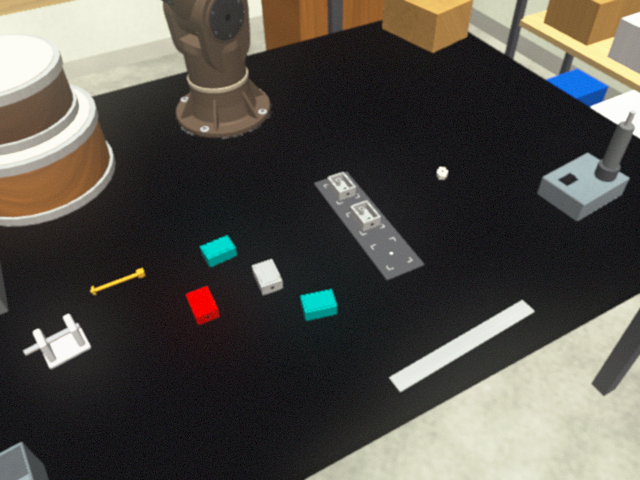

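View pics/top0.png

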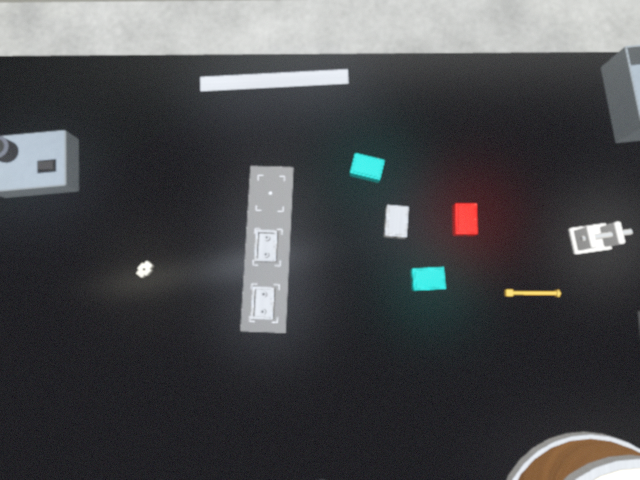

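Candidates in the top view are grey (397,221), red (466,219), and turquoise (367,167) and (429,278). Only the neutral grey one fits "brushed steel". The free place is the dot near (270,193). Next I'll enlarge and measure.

```bash
cat > h.py <<'E'
import numpy as np, cv2
from cell import *
def ray(c,u,v,z):
    K,R,t=c['intrinsics'],c['R'],c['t']
    o=-R.T@t; d=R.T@np.linalg.solve(K,[u,v,1]); return o+d*(z-o[2])/d[2]
def tri(c1,p1,c2,p2):
    A=[];b=[]
    for c,p in((c1,p1),(c2,p2)):
        o=-c['R'].T@c['t'];d=c['R'].T@np.linalg.solve(c['intrinsics'],[p[0],p[1],1]);d/=np.linalg.norm(d)
        M=np.eye(3)-np.outer(d,d);A.append(M);b.append(M@o)
    return np.linalg.lstsq(np.vstack(A),np.hstack(b),rcond=None)[0]
def proj(c,X):
    q=c['intrinsics']@(c['R']@np.asarray(X)+c['t']);return q[:2]/q[2]
def crop(c,x0,y0,x1,y1,k,name):
    cv2.imwrite(name,cv2.resize(np.ascontiguousarray(c['color'][y0:y1,x0:x1,::-1]),None,fx=k,fy=k,interpolation=cv2.INTER_CUBIC))
E
python3 - <<'E'
from h import *
T=capture('top');S=capture('scene')
crop(T,230,150,490,340,3,'pics/topc.png');crop(S,180,150,440,345,3,'pics/scc.png')
def rect(c,m,x0,y0,x1,y1):
    mm=np.zeros(m.shape,np.uint8);mm[y0:y1,x0:x1]=m[y0:y1,x0:x1]
    cs,_=cv2.findContours(mm,cv2.RETR_EXTERNAL,cv2.CHAIN_APPROX_NONE);k=max(cs,key=cv2.contourArea);return k
g=T['color'].astype(int);mx=g.max(2);mn=g.min(2)
k=rect(T,((mx>110)&(mx-mn<40)).astype(np.uint8),375,195,420,250)
for z in(.026,.024):
    P=np.array([ray(T,*p[0],z)[:2] for p in k]);r=cv2.minAreaRect((P*1000).astype(np.float32));print('casing',z,r)
print(cv2.boundingRect(k))
k=rect(T,((mx>60)&(mx-mn<40)).astype(np.uint8),225,155,310,345)
P=np.array([ray(T,*p[0],.004)[:2] for p in k]);print('strip',cv2.minAreaRect((P*1000).astype(np.float32)))
# dots
for c,b in((T,(262,185,278,201)),(S,(383,245,399,261))):
    x0,y0,x1,y1=b;w=c['color'][y0:y1,x0:x1].astype(float).mean(2);w=np.clip(w-w.max()*.75,0,None);yy,xx=np.mgrid[y0:y1,x0:x1]
    p=((w*xx).sum()/w.sum(),(w*yy).sum()/w.sum());print('dot',p,ray(c,*p,.004))
    c['p']=p
print('tri',tri(T,T['p'],S,S['p']))
g=S['color'].astype(int);mx=g.max(2);mn=g.min(2)
E
```

```text
casing 0.026 ((595.4073486328125, -138.33078002929688), (44.835453033447266, 62.888153076171875), 85.1213150024414)
casing 0.024 ((595.7711181640625, -138.61453247070312), (44.93970489501953, 63.034393310546875), 85.1213150024414)
(384, 204, 26, 35)
strip ((541.8165893554688, 106.78419494628906), (342.8607177734375, 161.83734130859375), 0.50057053565979)
dot (np.float64(269.9459378733573), np.float64(192.63440860215053)) [0.65511719 0.10305222 0.004     ]
dot (np.float64(390.929542645241), np.float64(252.663782447466)) [0.65510871 0.10138994 0.004     ]
tri [0.65491097 0.10242953 0.00349875]
```

View pics/topc.png

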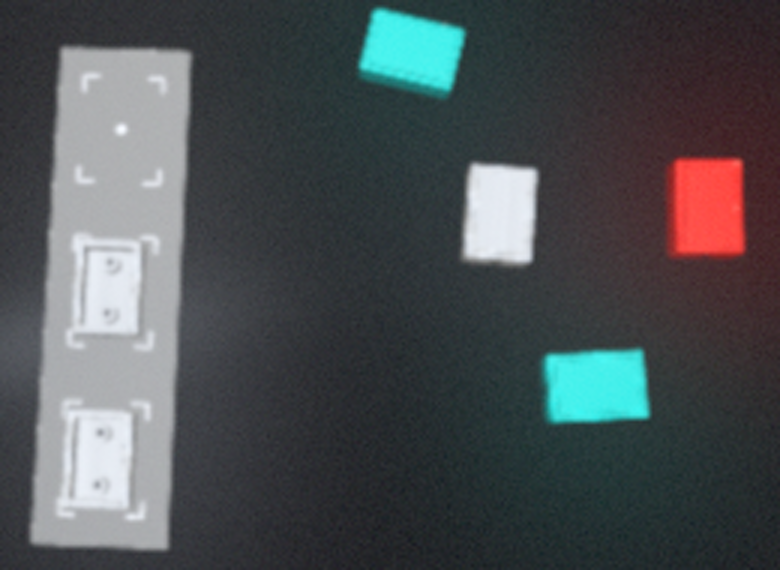

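View pics/scc.png

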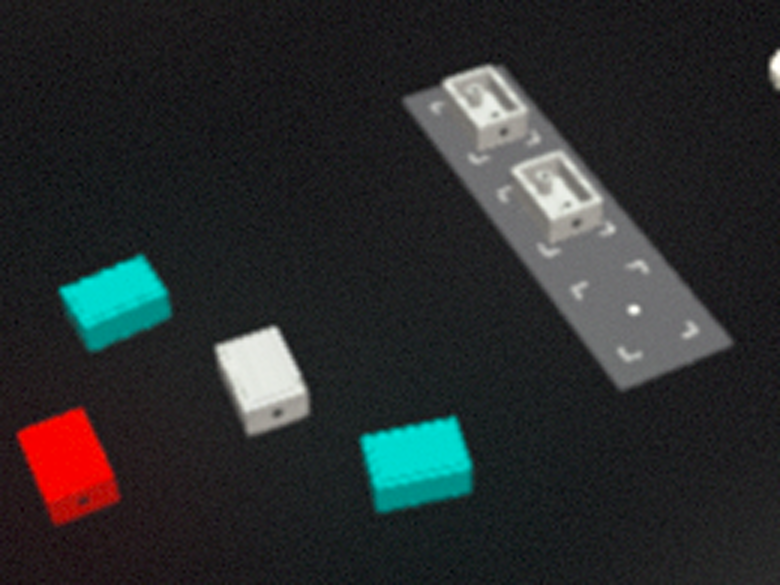

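The enlarged crops confirm it: the grey casing at (397,221) lies panel up, with red and turquoise look-alikes around it. The free place, with a dot and four corner marks, is the far one. The strip mask merged with background glow, so I'll refine the angles.

```bash
cat >> h.py <<'E'
def ang(c,thr,box,z,gray=40):
    g=c['color'].astype(int);m=((g.max(2)>thr)&(g.max(2)-g.min(2)<gray)).astype(np.uint8);x0,y0,x1,y1=box
    mm=np.zeros_like(m);mm[y0:y1,x0:x1]=m[y0:y1,x0:x1]
    k=max(cv2.findContours(mm,cv2.RETR_EXTERNAL,cv2.CHAIN_APPROX_NONE)[0],key=cv2.contourArea)
    P=np.array([ray(c,*p[0],z)[:2] for p in k])*1000
    r=cv2.minAreaRect(P.astype(np.float32));b=cv2.boxPoints(r)
    e=max((b[1]-b[0],b[2]-b[1]),key=np.linalg.norm);e=e*np.sign(e[0])
    return np.round(r[0],1),np.round(sorted(r[1]),1),round(float(np.degrees(np.arctan2(e[1],e[0]))),2)
E
python3 - <<'E'
from h import *
from scipy.spatial.transform import Rotation as Ro
T=capture('top')
for t in(90,110,130):print('strip',t,ang(T,t,(225,155,310,345),.004))
for t in(100,130,160,190):print('casing',t,ang(T,t,(375,195,420,250),.026))
# strip via marks: done casings tops
for b in((250,225,285,265),(245,280,282,325)):print('done',ang(T,190,b,.030))
g=T['color'].astype(int);m=(g[:,:,0]>140)&(g[:,:,1]<110)
for n,m in(('red',m),('turq',(g[:,:,1]>140)&(g[:,:,0]<110))):
  for k in cv2.findContours(m.astype(np.uint8),0,1)[0]:
    if cv2.contourArea(k)>80:
        P=np.array([ray(T,*p[0],.026)[:2] for p in k])*1000;print(n,cv2.minAreaRect(P.astype(np.float32)))
s=read_state();print(s['time_s'],Ro.from_rotvec(s['eef_rot']).as_matrix().round(3))
E
```

```text
strip 90 (array([549.2, 117.3]), array([116.3, 322.6]), -1.92)
strip 110 (array([549. , 106.4]), array([ 88.7, 321.3]), -2.0)
strip 130 (array([549.4, 106.5]), array([ 85.6, 320.3]), -1.85)
casing 100 (array([ 595.7, -138.3]), array([45.1, 64.3]), -4.73)
casing 130 (array([ 595.9, -138.4]), array([44. , 61.3]), -4.73)
casing 160 (array([ 595.9, -138.4]), array([41.5, 60.4]), -4.63)
casing 190 (array([ 595.9, -138.4]), array([40.4, 57.7]), -4.86)
done (array([547.9, 101.9]), array([56.2, 69.5]), -0.5)
done (array([443.5, 111.5]), array([44.5, 72.6]), -1.91)
red ((181.02748107910156, -404.495361328125), (17.54166603088379, 82.4741439819336), 47.56956481933594)
red ((600.2421264648438, -266.705322265625), (44.80620574951172, 60.5472526550293), 87.88148498535156)
turq ((488.0362548828125, -194.60971069335938), (42.15220642089844, 62.04121780395508), 0.2258153110742569)
turq ((701.5225219726562, -84.48460388183594), (60.18987274169922, 43.17143249511719), 75.45870971679688)
0.25 [[ 0.962  0.271 -0.   ]
 [ 0.271 -0.962  0.001]
 [-0.    -0.001 -1.   ]]
```

Run:
```python
from h import *
T=capture('top');S=capture('scene')
for p in([.17,-.6,.227],[.17,-.6,.4],[0,0,0]):print(p,proj(T,p),proj(S,p))
```

```text
[0.17, -0.6, 0.227] [782.57151371 517.62493374] [-70.35314806 138.1477785 ]
[0.17, -0.6, 0.4] [962.39112129 602.27426567] [-127.7278677    49.04685324]
[0, 0, 0] [321.20594289 559.33068353] [223.63665825 109.13757538]
```

Run:
```python
from h import *
T=capture('top');S=capture('scene')
for z in(0,.1,.3,.5,.7):print(z,'S bottom',ray(S,30,218,z).round(2),'right',ray(S,113,165,z).round(2),'T top',ray(T,580,433,z).round(2),'left',ray(T,510,470,z).round(2))
s=read_state();print(s['joint_positions'],s['time_s'])
crop(S,0,0,260,240,3,'pics/obj.png')
```

```text
0 S bottom [ 0.19 -0.52 -0.  ] right [ 0.09 -0.32  0.  ] T top [ 0.21 -0.46  0.  ] left [ 0.15 -0.34  0.  ]
0.1 S bottom [ 0.32 -0.5   0.1 ] right [ 0.24 -0.32  0.1 ] T top [ 0.24 -0.41  0.1 ] left [ 0.18 -0.3   0.1 ]
0.3 S bottom [ 0.58 -0.45  0.3 ] right [ 0.52 -0.33  0.3 ] T top [ 0.29 -0.31  0.3 ] left [ 0.25 -0.23  0.3 ]
0.5 S bottom [ 0.84 -0.41  0.5 ] right [ 0.8  -0.34  0.5 ] T top [ 0.34 -0.21  0.5 ] left [ 0.31 -0.16  0.5 ]
0.7 S bottom [ 1.1  -0.37  0.7 ] right [ 1.09 -0.35  0.7 ] T top [ 0.39 -0.11  0.7 ] left [ 0.38 -0.08  0.7 ]
[ 1.19337973  0.43455058  0.02499216  1.57327505 -0.01159195  1.13398849
 -0.07510651] 0.45
```

View pics/obj.png

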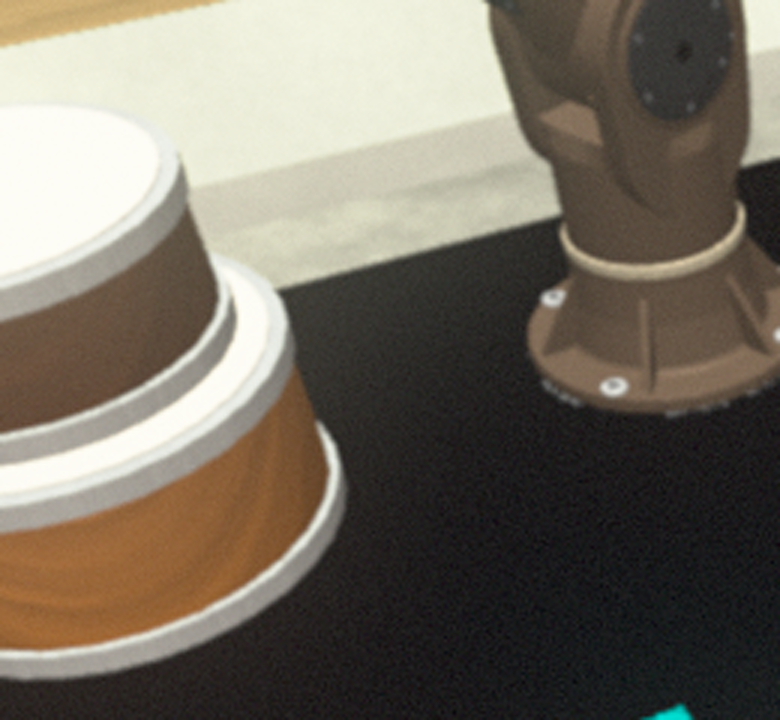

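Request:
play_rows --steps '[[[0.4,0,0.3,0,0,0,-1],[0.6,0,0.3,0,0,0,-1],[0.8,0,0.3,0,0,0.1,-1],[0.9,0.1,0.3,0,0,0.2,-1],[1,0.3,0.3,0,0,0.3,-1],[1,0.5,0.3,0,0,0.4,-1],[1,0.7,0.3,0,0,0.5,-1],[1,0.85,0.3,0,0,0.6,-1],[1,1,0.3,0,0,0.7,-1],[1,1,0.3,0,0,0.772,-1]]]'

```text
time_s: 1.7
eef_pos: [0.4706, -0.2963, 0.3177]
eef_rot: [2.299, 2.14, 0.002]
contact_force: [-0.8, -0.9, 0.4]
gripper_width: 0.0919
```

```bash
cat >> h.py <<'E'
from scipy.spatial.transform import Rotation as Ro
def tool(yaw,lean):
    """jaw axis (tool y) at yaw deg; lean deg>0: handle leans to the left normal (+y)"""
    a=np.radians(yaw);y=np.array([np.cos(a),np.sin(a),0]);n=np.array([-y[1],y[0],0]);l=np.radians(lean)
    z=-np.sin(l)*n-np.cos(l)*np.array([0,0,1]);return np.column_stack([np.cross(y,z),y,z])
def go(yaw,lean,C,d,ref=None):
    """units from present pose to pose with TCP at C+d*z"""
    s=read_state();p=s['eef_pos'];R=Ro.from_rotvec(s['eef_rot']).as_matrix()
    Rt=tool(yaw,lean);t=np.array(C)+d*Rt[:,2]
    print('t',s['time_s'],'TCP',p.round(4),'->',t.round(4),'units',((t-p)/.3).round(4),(Ro.from_matrix(Rt@R.T).as_rotvec()/(np.pi/2)).round(4),'w',round(s['gripper_width'],4))
E
python3 - <<'E'
from h import *
C=[.5959,-.1384,.013]
go(-4.75,35,C,-.12);go(-4.75,-35,C,-.12)
print(read_state()['joint_positions'].round(2))
E
```

```text
t 1.7 TCP [ 0.4706 -0.2963  0.3177] -> [ 0.6016 -0.0698  0.1113] units [ 0.4366  0.755  -0.6881] [-0.3882  0.0309 -0.0071] w 0.0919
t 1.7 TCP [ 0.4706 -0.2963  0.3177] -> [ 0.5902 -0.207   0.1113] units [ 0.3986  0.2977 -0.6881] [ 0.3873 -0.0292 -0.0066] w 0.0919
[ 0.73  0.29 -0.35  1.58  0.1   1.29  0.3 ]
```

Request:
play_rows --steps '[[[0.1,0.2,-0.05,-0.1,0.01,0,-1],[0.2,0.4,-0.1,-0.2,0.016,0,-1],[0.3,0.55,-0.2,-0.3,0.024,0,-1],[0.4,0.7,-0.3,-0.388,0.031,-0.007,-1],[0.437,0.755,-0.4,-0.388,0.031,-0.007,-1],[0.437,0.755,-0.4,-0.388,0.031,-0.007,-1]]]'

```text
time_s: 2.45
eef_pos: [0.6005, -0.0712, 0.1928]
eef_rot: [1.962, 1.798, -0.619]
contact_force: [-0.4, -0.1, 0.5]
gripper_width: 0.0919
```

Run:
```python
from h import *
C=[.5959,-.1384,.013]
go(-4.75,35,C,-.12);go(-4.75,-55,[.57,-.1,.2],-.0)
print(read_state()['joint_positions'].round(2))
```

```text
t 2.45 TCP [ 0.6005 -0.0712  0.1928] -> [ 0.6016 -0.0698  0.1113] units [ 0.0036  0.0048 -0.2716] [-0.     -0.0003  0.0028] w 0.0919
t 2.45 TCP [ 0.6005 -0.0712  0.1928] -> [ 0.57 -0.1   0.2 ] units [-0.1018 -0.0959  0.0241] [ 0.9964 -0.0852  0.0019] w 0.0919
[-0.06  0.57 -0.37  1.64  0.74  1.38 -0.8 ]
```

Request:
play_rows --steps '[[[0,0,0.2,0.1,-0.008,0,-1],[0,0,0.2,0.2,-0.017,0,-1],[0,0,0.2,0.3,-0.025,0,-1],[0,0,0.2,0.4,-0.034,0,-1],[0,0,0.2,0.5,-0.043,0,-1],[-0.02,0,0.2,0.6,-0.051,0,-1],[-0.04,0,0.2,0.7,-0.06,0,-1],[-0.06,0,0.2,0.8,-0.07,0,-1],[-0.08,0,0.2,0.9,-0.077,0,-1],[-0.1,0,0.2,1.0,-0.085,0,-1]]]'

```text
time_s: 3.7
eef_pos: [0.5705, -0.078, 0.2579]
eef_rot: [-1.728, -1.568, -0.902]
contact_force: [0.7, 0.2, -1.1]
gripper_width: 0.0919
```

Run:
```python
from h import *
go(-4.75,-55,[.57,-.0712,.2528],-.0)
print(read_state()['joint_positions'].round(2))
```

```text
t 3.7 TCP [ 0.5705 -0.078   0.2579] -> [ 0.57   -0.0712  0.2528] units [-0.0017  0.0228 -0.0169] [-0.0047 -0.003   0.0073] w 0.0919
[ 1.    0.75 -0.78  1.56 -0.45  1.28  0.41]
```

Request:
play_rows --steps '[[[0,0,0,-0.1,0.008,0,-1],[0,0,0,-0.2,0.017,0,-1],[0,0,0,-0.3,0.025,0,-1],[0,0,0,-0.4,0.034,0,-1],[0,0,0,-0.5,0.043,0,-1],[0.02,0,0,-0.6,0.051,0,-1],[0.04,0,0,-0.7,0.06,0,-1],[0.06,0,-0.1,-0.8,0.07,0,-1],[0.08,0,-0.2,-0.9,0.077,0,-1],[0.103,0.006,-0.3,-1.0,0.085,0,-1]]]'

```text
time_s: 4.95
eef_pos: [0.6024, -0.0751, 0.1686]
eef_rot: [1.966, 1.781, -0.616]
contact_force: [0.2, 0.1, -1.2]
gripper_width: 0.092
```

Run:
```python
from h import *
C=[.5959,-.1384,.013]
go(-4.75,35,C,-.12);go(-4.75,35,C,.004)
```

```text
t 4.95 TCP [ 0.6024 -0.0751  0.1686] -> [ 0.6016 -0.0698  0.1113] units [-0.0028  0.0178 -0.1911] [0.0043 0.0063 0.0078] w 0.092
t 4.95 TCP [ 0.6024 -0.0751  0.1686] -> [ 0.5957 -0.1407  0.0097] units [-0.0224 -0.2185 -0.5297] [0.0043 0.0063 0.0078] w 0.092
```

Request:
play_rows --steps '[[[-0.003,0.01,-0.12,0,0,0,-1],[-0.003,0.01,-0.18,0,0,0,-1],[-0.003,0.01,-0.18,0,0,0,-1],[-0.003,0.01,-0.18,0,0,0,-1]]]'

```text
time_s: 5.45
eef_pos: [0.6014, -0.0716, 0.1147]
eef_rot: [1.97, 1.786, -0.613]
contact_force: [0.3, 0.9, 0.8]
gripper_width: 0.0917
```

Run:
```python
from h import *
C=[.5959,-.1384,.013]
go(-4.75,35,C,.004)
T=capture('top');crop(T,300,120,520,300,3,'pics/pre.png')
S=capture('scene');crop(S,150,150,400,340,3,'pics/pres.png')
```

```text
t 5.45 TCP [ 0.6014 -0.0716  0.1147] -> [ 0.5957 -0.1407  0.0097] units [-0.0189 -0.2303 -0.3499] [0.0006 0.0051 0.0079] w 0.0917
```

View pics/pre.png

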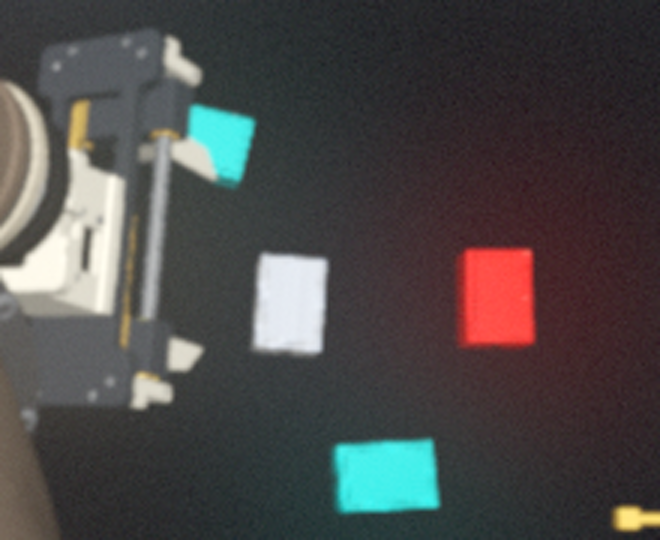

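View pics/pres.png

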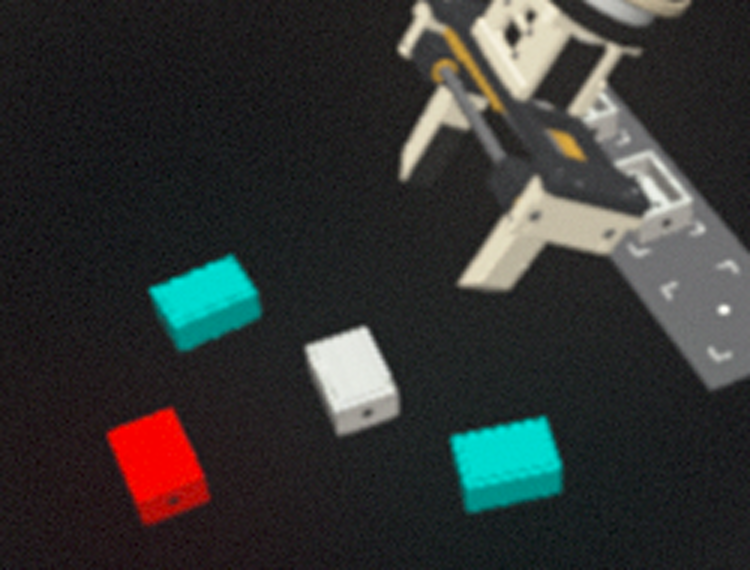

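The pictures show the tilted, open jaws lined up with the grey casing (top 397,221), and nothing has been moved. I'll go down along the tool axis.

Request:
play_rows --steps '[[[-0.005,-0.07,-0.12,0,0.003,0.006,-1],[-0.01,-0.14,-0.22,0,0.005,0.008,-1],[-0.015,-0.19,-0.29,0,0.005,0.008,-1],[-0.019,-0.215,-0.33,0,0.005,0.008,-1],[-0.019,-0.23,-0.348,0,0.005,0.008,-1],[-0.019,-0.23,-0.348,0,0.005,0.008,-1],[-0.019,-0.23,-0.348,0,0.005,0.008,-1]]]'

```text
time_s: 6.42
eef_pos: [0.5957, -0.1384, 0.009]
eef_rot: [1.954, 1.805, -0.618]
contact_force: [0.9, -0.3, 0.2]
gripper_width: 0.0917
```

Run:
```python
from h import *
C=[.5959,-.1384,.013]
go(-4.75,35,C,.004)
S=capture('scene');crop(S,150,150,400,340,3,'pics/at.png')
```

```text
t 6.425 TCP [ 0.5957 -0.1384  0.009 ] -> [ 0.5957 -0.1407  0.0097] units [ 0.0001 -0.0076  0.0023] [ 0.0002 -0.0007 -0.002 ] w 0.0917
```

View pics/at.png

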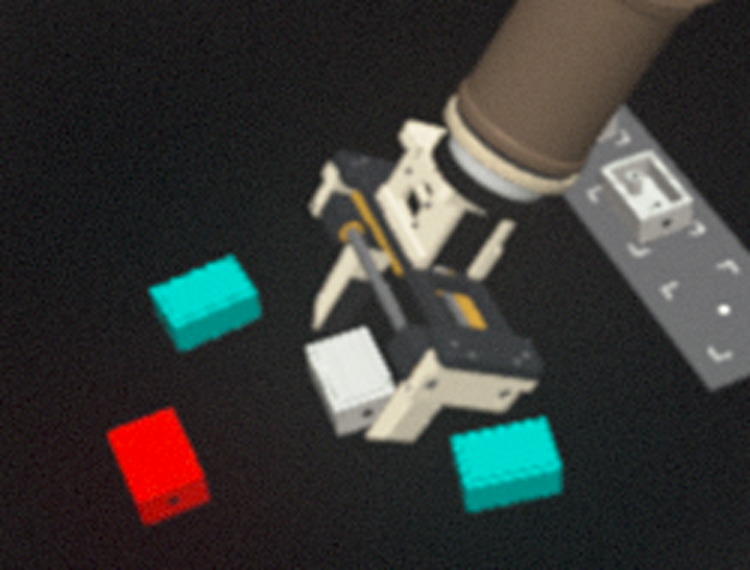

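Request:
play_rows --newtons 35 --steps '[[[0,-0.015,0.002,0,0,0,-1],[0,-0.015,0.002,0,0,0,-0.6],[0,-0.015,0.002,0,0,0,0],[0,-0.015,0.002,0,0,0,1],[0,-0.015,0.002,0,0,0,1],[0,-0.015,0.002,0,0,0,1],[0,-0.015,0.002,0,0,0,1],[0,-0.015,0.002,0,0,0,1]]]'

```text
time_s: 7.48
eef_pos: [0.595, -0.1437, 0.0089]
eef_rot: [1.955, 1.805, -0.62]
contact_force: [1.1, -0.5, -0.9]
gripper_width: 0.0575
```

```bash
cat >> h.py <<'E'
def goR(Rt,t):
    s=read_state();p=s['eef_pos'];R=Ro.from_rotvec(s['eef_rot']).as_matrix();t=np.array(t)
    print('t',s['time_s'],'TCP',p.round(4),'->',t.round(4),'units',((t-p)/.3).round(4),(Ro.from_matrix(Rt@R.T).as_rotvec()/(np.pi/2)).round(4),'w',round(s['gripper_width'],4))
E
python3 - <<'E'
from h import *
s=read_state();R=Ro.from_rotvec(s['eef_rot']).as_matrix();p=s['eef_pos']
off=R.T@(np.array([.5953,-.1384,.013])-p);print('off',off.round(4))
# casing lean error: actual lean now
print('lean',np.degrees(np.arccos(-R[2,2])),'jaw z',R[2,1],'yaw',np.degrees(np.arctan2(R[1,1],R[0,1])))
Rt=tool(-1.85,35-90)
for h in(.12,.02):goR(Rt,np.array([.56,-.03,h])-Rt@off)
E
```

```text
off [ 0.002  -0.0002 -0.0064]
lean 35.060803463198646 jaw z -0.002325906910197295 yaw -4.60436101709532
t 7.475 TCP [ 0.595  -0.1437  0.0089] -> [ 0.5603 -0.0259  0.1147] units [-0.1158  0.3925  0.3526] [ 0.9991 -0.0575  0.0229] w 0.0575
t 7.475 TCP [ 0.595  -0.1437  0.0089] -> [ 0.5603 -0.0259  0.0147] units [-0.1158  0.3925  0.0193] [ 0.9991 -0.0575  0.0229] w 0.0575
```

Request:
play_rows --steps '[[[0,0,0.08,0,0,0,1],[0,0,0.2,0,0,0,1],[0,0.05,0.35,0,0,0,1],[-0.02,0.12,0.45,0.08,-0.005,0.002,1],[-0.05,0.2,0.45,0.18,-0.01,0.004,1],[-0.08,0.28,0.45,0.28,-0.016,0.006,1],[-0.1,0.34,0.45,0.38,-0.022,0.009,1],[-0.116,0.39,0.45,0.48,-0.028,0.011,1],[-0.116,0.392,0.45,0.58,-0.033,0.013,1],[-0.116,0.392,0.45,0.68,-0.039,0.016,1]]]'

```text
time_s: 8.72
eef_pos: [0.5604, -0.0267, 0.1461]
eef_rot: [-2.011, -1.922, -0.466]
contact_force: [-0.1, 0.5, -3.8]
gripper_width: 0.0572
```

Run:
```python
from h import *
off=np.array([.002,-.0002,-.0064]);Rt=tool(-1.85,-55)
for h in(.08,.02):goR(Rt,np.array([.56,-.03,h])-Rt@off)
```

```text
t 8.725 TCP [ 0.5604 -0.0267  0.1461] -> [ 0.5603 -0.0259  0.0747] units [-1.000e-04  2.500e-03 -2.382e-01] [ 0.3174 -0.0157  0.0066] w 0.0572
t 8.725 TCP [ 0.5604 -0.0267  0.1461] -> [ 0.5603 -0.0259  0.0147] units [-1.000e-04  2.500e-03 -4.382e-01] [ 0.3174 -0.0157  0.0066] w 0.0572
```

Request:
play_rows --steps '[[[0,0,-0.02,0.1,-0.005,0.002,1],[0,0,-0.08,0.2,-0.01,0.004,1],[0,0,-0.16,0.31,-0.015,0.007,1],[0,0,-0.22,0.317,-0.016,0.007,1],[0,0.002,-0.25,0.317,-0.016,0.007,1],[0,0.002,-0.25,0.317,-0.016,0.007,1],[0,0.002,-0.25,0.317,-0.016,0.007,1]]]'

```text
time_s: 9.6
eef_pos: [0.561, -0.0245, 0.0715]
eef_rot: [-1.675, -1.628, -0.865]
contact_force: [0.3, 0.8, -1.9]
gripper_width: 0.0576
```

Run:
```python
from h import *
off=np.array([.002,-.0002,-.0064]);Rt=tool(-1.85,-55)
goR(Rt,np.array([.56,-.03,.02])-Rt@off)
T=capture('top');crop(T,230,130,450,310,3,'pics/f1t.png')
S=capture('scene');crop(S,200,130,420,320,3,'pics/f1s.png')
print(read_state()['joint_positions'].round(2))
```

```text
t 9.6 TCP [ 0.561  -0.0245  0.0715] -> [ 0.5603 -0.0259  0.0147] units [-0.0021 -0.0046 -0.1892] [ 0.0045  0.0001 -0.0024] w 0.0576
[ 1.    1.05 -0.91  1.7  -0.19  0.96  0.4 ]
```

View pics/f1t.png

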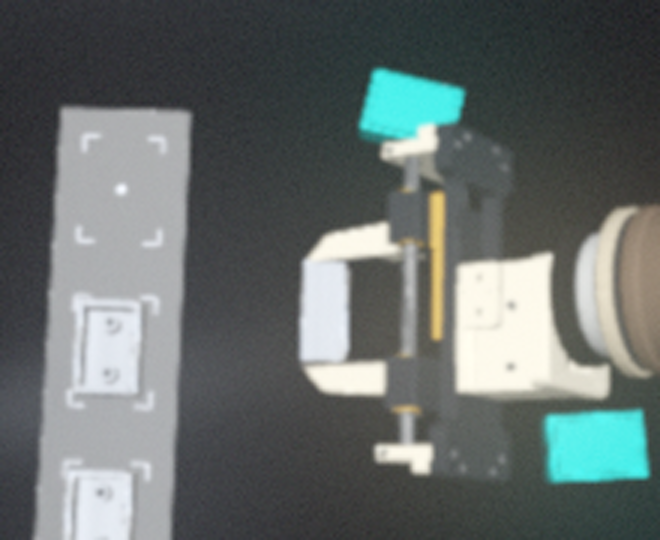

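View pics/f1s.png

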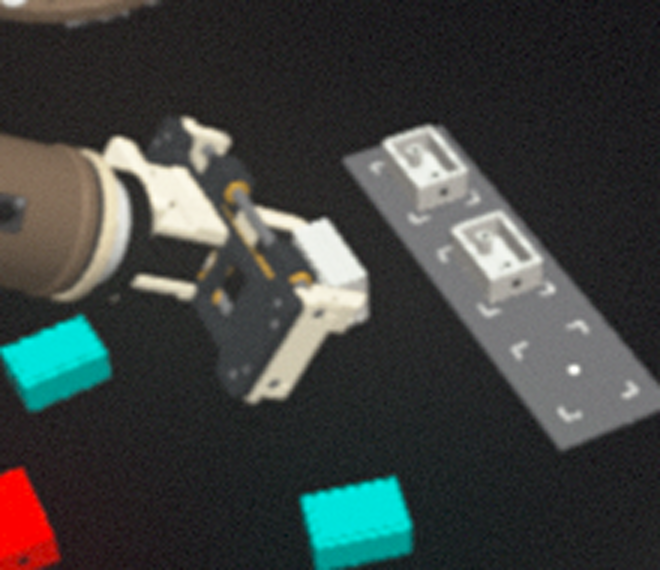

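Top view: the casing is held level on edge at crop (325,310). The gripper's far end passes near the turquoise part, so I'll shift 21 mm toward the robot and lower.

Request:
play_rows --steps '[[[-0.05,-0.002,0,0.004,0,-0.002,1],[-0.07,-0.004,-0.03,0.004,0,-0.002,1],[-0.07,-0.004,-0.08,0.004,0,-0.002,1],[-0.07,-0.004,-0.13,0.004,0,-0.002,1],[-0.07,-0.004,-0.16,0.004,0,-0.002,1],[-0.07,-0.004,-0.175,0.004,0,-0.002,1],[-0.07,-0.004,-0.18,0.004,0,-0.002,1],[-0.07,-0.004,-0.18,0.004,0,-0.002,1]]]'

```text
time_s: 10.7
eef_pos: [0.5392, -0.026, 0.0164]
eef_rot: [-1.672, -1.615, -0.872]
contact_force: [-4.2, -2.3, 6.4]
gripper_width: 0.0577
```

Run:
```python
from h import *
off=np.array([.002,-.0002,-.0064]);Rt=tool(-1.85,-55)
goR(Rt,np.array([.54,-.03,.02])-Rt@off)
print(read_state()['contact_force'])
S=capture('scene');crop(S,200,130,420,320,3,'pics/f2s.png')
```

```text
t 10.7 TCP [ 0.5392 -0.026   0.0164] -> [ 0.5403 -0.0259  0.0147] units [ 0.0036  0.0002 -0.0056] [-0.0031 -0.0017  0.0005] w 0.0577
[-4.21180583 -2.25233393  6.43694629]
```

View pics/f2s.png

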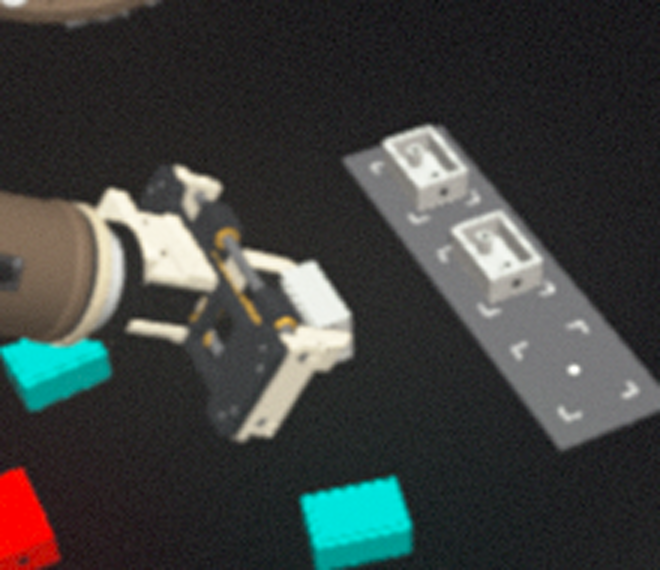

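Request:
play_rows --steps '[[[0,0,-0.002,0,0,0,0.2],[0,0,-0.002,0,0,0,-0.3],[0,0,0,0,0,0,-0.5],[0,0,0,0,0,0,-0.9],[0,0,0,0,0,0,-0.9]]]'

```text
time_s: 11.38
eef_pos: [0.5392, -0.0267, 0.0149]
eef_rot: [-1.675, -1.615, -0.871]
contact_force: [-0.9, 0.5, 0.4]
gripper_width: 0.0843
```

Run:
```python
from h import *
s=read_state();print(s['contact_force'].round(1),s['gripper_width'],s['eef_pos'].round(4))
z=Ro.from_rotvec(s['eef_rot']).as_matrix()[:,2];print('back 100mm units',(-z*.1/.3).round(3))
```

```text
[-0.9  0.5  0.4] 0.08434668356190138 [ 0.5392 -0.0267  0.0149]
back 100mm units [-0.009 -0.273  0.19 ]
```

Request:
play_rows --steps '[[[-0.002,-0.055,0.038,0,0,0,-0.9],[-0.005,-0.14,0.1,0,0,0,-0.9],[-0.009,-0.22,0.16,0,0,0,-0.9],[-0.009,-0.25,0.3,0,0,0,-0.9],[-0.009,-0.25,0.45,-0.1,0,0,-0.9],[-0.009,-0.25,0.55,-0.2,0.006,0,-0.9],[-0.009,-0.25,0.55,-0.3,0.01,0,-0.9],[-0.009,-0.2,0.55,-0.4,0.013,0,-0.9],[-0.009,-0.1,0.55,-0.5,0.016,0,-0.9],[0,0,0.55,-0.6,0.019,0,-0.9]]]'

```text
time_s: 12.62
eef_pos: [0.5392, -0.0268, 0.1809]
eef_rot: [-2.254, -2.172, -0.024]
contact_force: [0.4, -0.1, -1.6]
gripper_width: 0.0871
```

Run:
```python
from h import *
go(-1.85,45,[.54,-.03,.02],-.1)
T=capture('top');crop(T,230,130,450,310,3,'pics/g1t.png')
S=capture('scene');crop(S,200,130,420,320,3,'pics/g1s.png')
```

```text
t 12.625 TCP [ 0.5392 -0.0268  0.1809] -> [0.5423 0.0407 0.0907] units [ 0.0103  0.225  -0.3007] [-0.5117  0.0192  0.0021] w 0.0871
```

View pics/g1t.png

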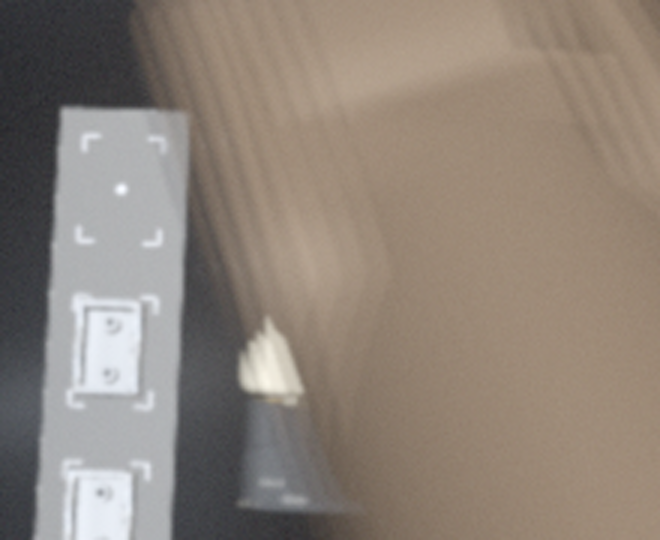

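View pics/g1s.png

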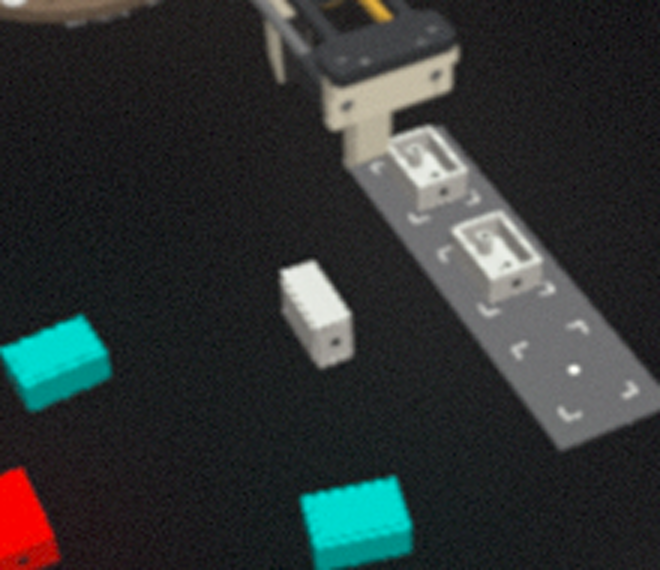

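The scene shows the casing standing steadily on its long side at crop (317,315), panel toward -y. I'll carry on to the second grasp.

Request:
play_rows --steps '[[[0,0.03,0,-0.1,0.004,0,-0.9],[0,0.08,0,-0.2,0.008,0,-0.9],[0.01,0.13,0,-0.3,0.011,0,-0.9],[0.01,0.18,0,-0.4,0.015,0.002,-0.9],[0.01,0.225,-0.1,-0.5,0.019,0.002,-0.9],[0.01,0.225,-0.2,-0.511,0.019,0.002,-0.9],[0.01,0.225,-0.3,-0.511,0.019,0.002,-0.9],[0.01,0.225,-0.3,-0.511,0.019,0.002,-0.9],[0.01,0.225,-0.3,-0.511,0.019,0.002,-0.9]]]'

```text
time_s: 13.85
eef_pos: [0.5422, 0.0398, 0.0906]
eef_rot: [1.799, 1.739, -0.741]
contact_force: [0.7, -0.2, 0.0]
gripper_width: 0.0872
```

Run:
```python
from h import *
T=capture('top');crop(T,230,130,450,310,3,'pics/g2t.png')
S=capture('scene');crop(S,200,130,420,320,3,'pics/g2s.png')
for t in(130,160,180):
    try:print(ang(T,t,(310,195,355,265),.040))
    except Exception as e:print(e)
print('hole',ray(S,311.7,244,.02))
go(-1.85,45,[.54,-.03,.02],.004)
```

```text
(array([541.5, -29.9]), array([27.6, 57.2]), 0.09)
(array([540.6, -28.9]), array([25.7, 55.4]), -0.16)
(array([540.6, -29. ]), array([25.6, 55.4]), -0.16)
hole [ 0.57069514 -0.03114854  0.02      ]
t 13.95 TCP [0.5425 0.04   0.0911] -> [ 0.5399 -0.0328  0.0172] units [-0.0088 -0.2427 -0.2465] [-0.0044 -0.0004  0.0015] w 0.0874
```

View pics/g2t.png

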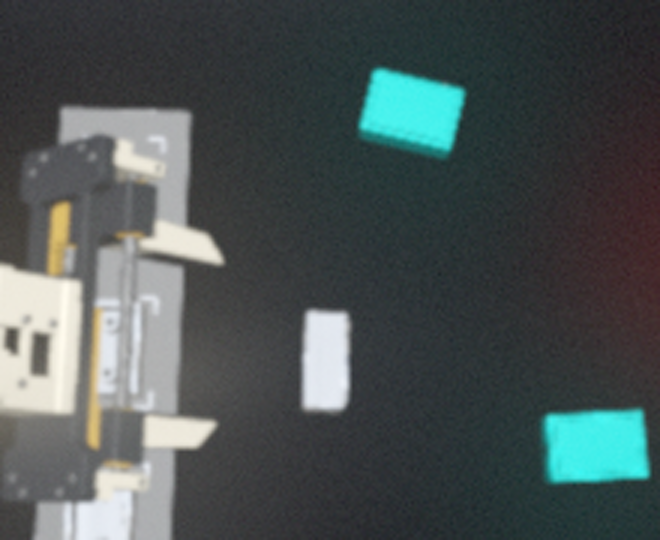

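View pics/g2s.png

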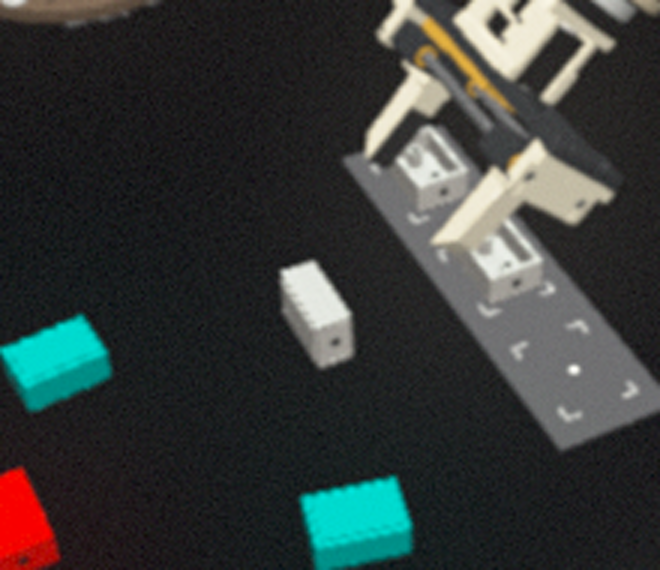

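Measured centre is (0.541, -0.030) with a top face of 57 x 26 mm, as it must be. Descending.

Request:
play_rows --steps '[[[-0.001,-0.05,-0.05,0,0,0.001,-0.9],[-0.003,-0.12,-0.12,-0.004,0,0.001,-0.9],[-0.005,-0.18,-0.18,-0.004,0,0.001,-0.9],[-0.005,-0.22,-0.225,-0.004,0,0.001,-0.9],[-0.005,-0.242,-0.246,-0.004,0,0.001,-0.9],[-0.005,-0.242,-0.246,-0.004,0,0.001,-0.9],[-0.005,-0.242,-0.246,-0.004,0,0.001,-0.9]]]'

```text
time_s: 14.82
eef_pos: [0.5409, -0.0317, 0.0163]
eef_rot: [1.792, 1.737, -0.743]
contact_force: [0.4, 0.6, 0.9]
gripper_width: 0.0875
```

Run:
```python
from h import *
S=capture('scene');crop(S,200,130,420,320,3,'pics/g3s.png')
go(-1.85,45,[.541,-.03,.02],.004)
```

```text
t 14.875 TCP [ 0.541  -0.0317  0.0164] -> [ 0.5409 -0.0328  0.0172] units [-0.0002 -0.0039  0.0026] [-0.0003 -0.0008 -0.0005] w 0.0871
```

View pics/g3s.png

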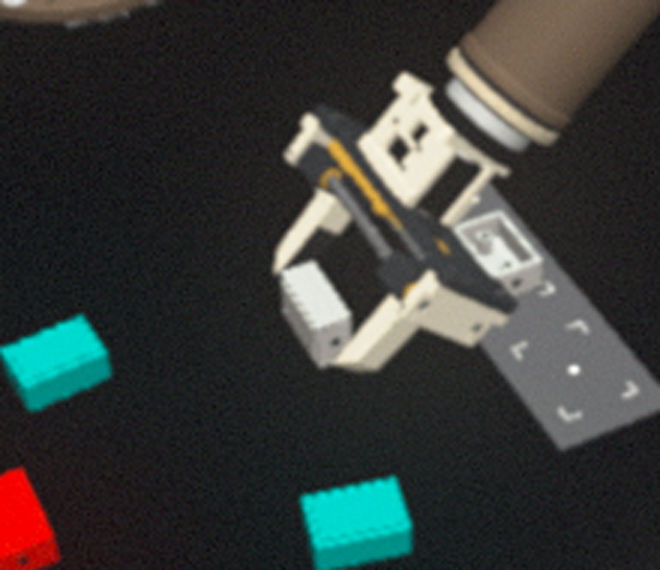

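The jaws straddle the casing on its end faces at crop (317,315). Closing.

Request:
play_rows --newtons 35 --steps '[[[0,-0.008,0.004,0,0,0,-0.6],[0,-0.008,0.004,0,0,0,0],[0,-0.008,0.004,0,0,0,1],[0,-0.008,0.004,0,0,0,1],[0,-0.008,0.004,0,0,0,1],[0,-0.008,0.004,0,0,0,1],[0,-0.008,0.004,0,0,0,1]]]'

```text
time_s: 15.75
eef_pos: [0.5404, -0.0351, 0.0173]
eef_rot: [1.792, 1.736, -0.745]
contact_force: [-1.0, 1.2, 3.4]
gripper_width: 0.0581
```

Run:
```python
from h import *
s=read_state();R=Ro.from_rotvec(s['eef_rot']).as_matrix();p=s['eef_pos']
C=np.array([p[0],-.0297,.020]);off=R.T@(C-p);print('off',off.round(4),'F',s['contact_force'].round(1))
lean=np.degrees(np.arctan2(-R[1,2],-R[2,2]));print('lean',lean)
Rt=tool(-1.85,lean-90)
for h in(.10,.017):goR(Rt,np.array([.655,.1027,h])-Rt@[off[0],0,off[2]])
```

```text
off [ 0.0019 -0.0002 -0.0057] F [-1.   1.2  3.4]
lean 45.026167265546476
t 15.75 TCP [ 0.5404 -0.0351  0.0173] -> [0.6551 0.1054 0.0946] units [0.3824 0.4681 0.2577] [ 0.9996 -0.0336 -0.0011] w 0.0581
t 15.75 TCP [ 0.5404 -0.0351  0.0173] -> [0.6551 0.1054 0.0116] units [ 0.3824  0.4681 -0.0189] [ 0.9996 -0.0336 -0.0011] w 0.0581
```

Fingertip clearance at the place would be under 1 mm with this hold, so I'll regrip 3 mm further back.

Request:
play_rows --steps '[[[0,0,0,0,0,0,0],[0,0,0,0,0,0,-0.7],[0,0,0,0,0,0,-0.7],[0,0.008,0.009,0,0,0,-0.7],[0,0.008,0.009,0,0,0,0],[0,0.008,0.009,0,0,0,1],[0,0.008,0.009,0,0,0,1],[0,0.008,0.009,0,0,0,1],[0,0.008,0.009,0,0,0,1],[0,0.008,0.009,0,0,0,1]]]'

```text
time_s: 17.0
eef_pos: [0.5406, -0.0326, 0.0199]
eef_rot: [1.792, 1.736, -0.745]
contact_force: [0.0, 0.8, 1.0]
gripper_width: 0.058
```

Run:
```python
from h import *
s=read_state();R=Ro.from_rotvec(s['eef_rot']).as_matrix();p=s['eef_pos']
C=np.array([p[0],-.0297,.020]);off=R.T@(C-p);print('off',off.round(4),'F',s['contact_force'].round(1))
lean=np.degrees(np.arctan2(-R[1,2],-R[2,2]));print('lean',lean)
Rt=tool(-1.85,lean-90)
for h in(.10,.017):goR(Rt,np.array([.655,.1027,h])-Rt@[off[0],0,off[2]])
```

```text
off [ 0.002  -0.0001 -0.0021] F [0.  0.8 1. ]
lean 45.012452912071026
t 17.0 TCP [ 0.5406 -0.0326  0.0199] -> [0.655  0.1028 0.0971] units [0.3815 0.4513 0.2571] [ 0.9996 -0.0334 -0.001 ] w 0.058
t 17.0 TCP [ 0.5406 -0.0326  0.0199] -> [0.655  0.1028 0.0141] units [ 0.3815  0.4513 -0.0196] [ 0.9996 -0.0334 -0.001 ] w 0.058
```

Request:
play_rows --steps '[[[0,0,0.08,0,0,0,1],[0,0,0.22,0,0,0,1],[0.02,0.02,0.38,0,0,0,1],[0.08,0.08,0.45,0.08,-0.003,0,1],[0.15,0.16,0.45,0.18,-0.006,0,1],[0.22,0.26,0.45,0.28,-0.009,0,1],[0.3,0.34,0.45,0.38,-0.013,0,1],[0.36,0.42,0.45,0.48,-0.016,0,1],[0.381,0.451,0.45,0.58,-0.019,0,1],[0.381,0.451,0.45,0.68,-0.023,0,1]]]'

```text
time_s: 18.25
eef_pos: [0.6551, 0.1037, 0.1553]
eef_rot: [-2.1, -2.038, -0.306]
contact_force: [-0.8, -0.6, -3.4]
gripper_width: 0.0579
```

Run:
```python
from h import *
off=[.002,0,-.0021];Rt=tool(-1.85,-45)
goR(Rt,np.array([.655,.1027,.08])-Rt@off)
print(read_state()['joint_positions'].round(2))
```

```text
t 18.25 TCP [0.6551 0.1037 0.1553] -> [0.655  0.1028 0.0771] units [-0.0003 -0.003  -0.2606] [ 0.3166 -0.0091 -0.0012] w 0.0579
[ 0.41  0.69 -0.8   1.56  0.23  0.99 -0.39]
```

Request:
play_rows --steps '[[[0,0,-0.02,0.1,-0.003,0,1],[0,0,-0.08,0.2,-0.006,0,1],[0,-0.003,-0.16,0.31,-0.009,-0.001,1],[0,-0.003,-0.22,0.317,-0.009,-0.001,1],[0,-0.003,-0.26,0.317,-0.009,-0.001,1],[0,-0.003,-0.27,0.317,-0.009,-0.001,1],[0,-0.003,-0.27,0.317,-0.009,-0.001,1],[0,-0.003,-0.27,0.317,-0.009,-0.001,1]]]'

```text
time_s: 19.25
eef_pos: [0.6553, 0.1027, 0.0755]
eef_rot: [-1.795, -1.741, -0.738]
contact_force: [1.4, -0.5, -2.0]
gripper_width: 0.0576
```

Run:
```python
from h import *
off=[.002,0,-.0021];Rt=tool(-1.85,-45)
goR(Rt,np.array([.655,.1027,.017])-Rt@off)
T=capture('top');crop(T,220,130,440,310,3,'pics/h1t.png')
S=capture('scene');crop(S,250,130,450,300,3,'pics/h1s.png')
print(read_state()['contact_force'])
```

```text
t 19.25 TCP [0.6553 0.1027 0.0755] -> [0.655  0.1028 0.0141] units [-9.000e-04  1.000e-04 -2.046e-01] [ 0.0037  0.0004 -0.0009] w 0.0576
[ 0.97307026  0.00773896 -2.27341501]
```

View pics/h1t.png

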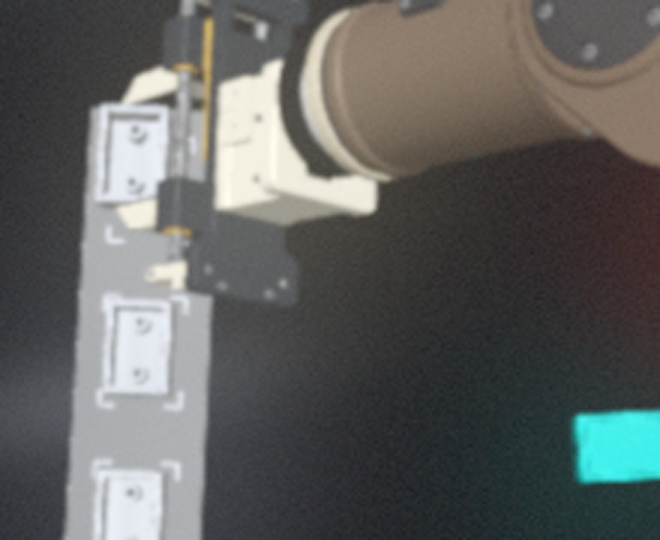

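View pics/h1s.png

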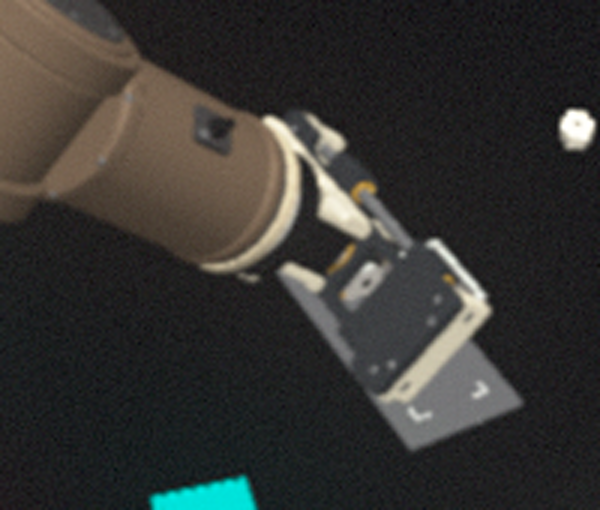

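The top view shows the casing hollow up over the place, and parallel to the strip, at crop (132,155). Lowering gently.

Request:
play_rows --steps '[[[-0.001,0,-0.04,0.003,0,-0.001,1],[-0.001,0,-0.1,0.003,0,-0.001,1],[-0.001,0,-0.15,0.003,0,-0.001,1],[-0.001,0,-0.18,0.003,0,-0.001,1],[-0.001,0,-0.192,0.003,0,-0.001,1],[-0.001,0,-0.197,0.003,0,-0.001,1],[-0.001,0,-0.197,0.003,0,-0.001,1]]]'

```text
time_s: 20.23
eef_pos: [0.6548, 0.1019, 0.0153]
eef_rot: [-1.794, -1.733, -0.742]
contact_force: [0.0, 0.7, -2.9]
gripper_width: 0.0579
```

Run:
```python
from h import *
off=[.002,0,-.0021];Rt=tool(-1.85,-45)
goR(Rt,np.array([.655,.1027,.017])-Rt@off)
T=capture('top');crop(T,220,130,440,310,3,'pics/h2t.png')
print(read_state()['contact_force'],ang(T,180,(245,165,276,201),.03))
```

```text
t 20.225 TCP [0.6548 0.1019 0.0153] -> [0.655  0.1028 0.0141] units [ 0.0007  0.003  -0.004 ] [-0.0003 -0.0006  0.0011] w 0.0579
[-0.22068754 -0.46557954 -2.73731259] (array([668.4, 108.5]), array([36.3, 68.5]), 1.12)
```

View pics/h2t.png

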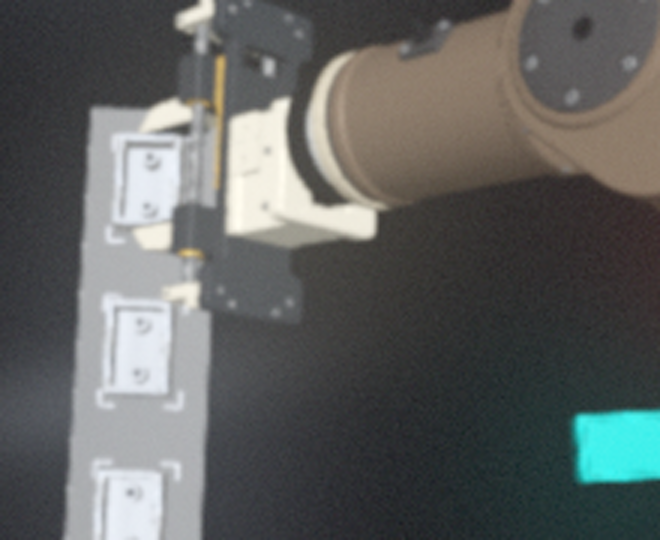

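Request:
play_rows --steps '[[[0.001,0.003,-0.002,0,0,0.001,1],[0.001,0.003,-0.004,0,0,0.001,1],[0.001,0.003,-0.005,0,0,0.001,1],[0.001,0.003,-0.005,0,0,0.001,1]]]'

```text
time_s: 20.78
eef_pos: [0.6554, 0.1029, 0.0149]
eef_rot: [-1.792, -1.734, -0.743]
contact_force: [-3.5, -3.1, 8.0]
gripper_width: 0.0579
```

Request:
play_rows --steps '[[[0,0,0,0,0,0,0.2],[0,0,0,0,0,0,-0.3],[0,0,0,0,0,0,-0.5],[0,0,0,0,0,0,-0.7],[0,0,0,0,0,0,-0.7]]]'

```text
time_s: 21.4
eef_pos: [0.6548, 0.1028, 0.0132]
eef_rot: [-1.792, -1.734, -0.741]
contact_force: [0.5, 0.3, -0.3]
gripper_width: 0.0778
```

Request:
play_rows --steps '[[[-0.002,-0.04,0.04,0,0,0,-0.7],[-0.004,-0.12,0.12,0,0,0,-0.7],[-0.007,-0.22,0.22,0,0,0,-0.7],[-0.01,-0.35,0.35,0,0,0,-0.7],[-0.01,-0.5,0.5,-0.1,0,0,-0.7],[-0.01,-0.7,0.6,-0.2,0,0,-0.7],[-0.01,-0.85,0.6,-0.3,0.01,0,-0.7],[-0.01,-1,0.6,-0.4,0.015,0,-0.7],[-0.01,-1,0.6,-0.4,0.015,0,-0.7],[-0.01,-1,0.6,-0.4,0.015,0,-0.7]]]'

```text
time_s: 22.65
eef_pos: [0.6514, -0.1965, 0.1934]
eef_rot: [-2.174, -2.1, -0.169]
contact_force: [-0.7, -0.3, 0.6]
gripper_width: 0.0778
```

Run:
```python
from h import *
T=capture('top');crop(T,220,130,440,310,3,'pics/i1t.png');cv2.imwrite('pics/i1.png',T['color'][:,:,::-1])
S=capture('scene');crop(S,250,130,450,300,3,'pics/i1s.png');cv2.imwrite('pics/i1sf.png',S['color'][:,:,::-1])
s=read_state();print(s['time_s'],s['contact_force'],s['gripper_width'],s['eef_pos'])
```

```text
22.75 [0.50242189 0.38121345 0.13737041] 0.07798937546605532 [ 0.65126941 -0.1968341   0.19265355]
```

View pics/i1t.png

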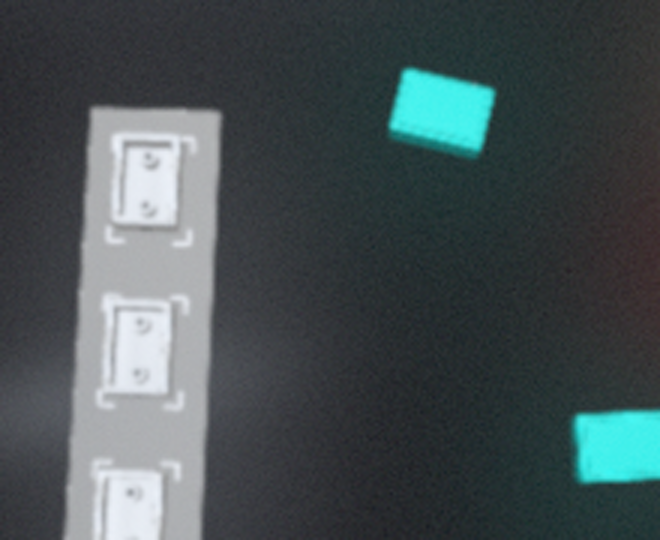

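View pics/i1sf.png

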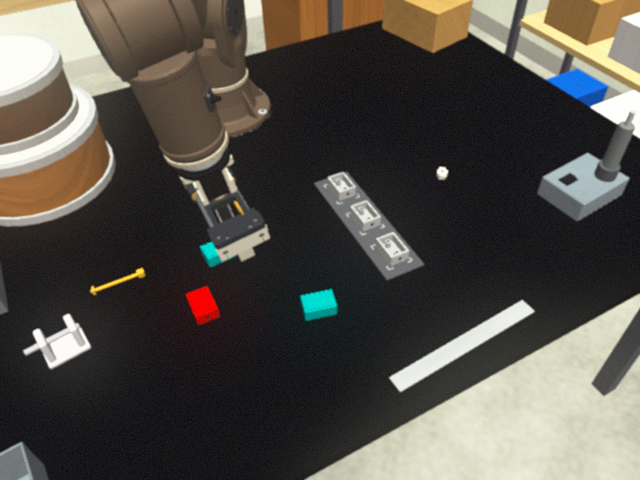

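Run:
```python
from h import *
T=capture('top');S=capture('scene')
g=T['color'].min(2)
m=cv2.morphologyEx((g>185).astype(np.uint8),cv2.MORPH_CLOSE,np.ones((5,5)));m=cv2.morphologyEx(m,cv2.MORPH_OPEN,np.ones((9,9)))
m[:,:240]=0;m[:,300:]=0;m[:160]=0
for k in cv2.findContours(m,0,1)[0]:
    if cv2.contourArea(k)<100:continue
    P=np.array([ray(T,*p[0],.03)[:2] for p in k])*1000;r=cv2.minAreaRect(P.astype(np.float32));print(np.round(r[0],1),np.round(r[1],1),round(r[2],1))
# end-hole dots of scene crops
crop(S,310,160,440,285,6,'pics/i2s.png');crop(T,235,160,305,335,3.4,'pics/i2t.png')
# expected rim corners drawn at place and done positions
a=np.radians(-1.85);y=np.array([np.cos(a),np.sin(a)]);n=np.array([-y[1],y[0]])
for c,nm,o,kk in((T,'pics/i3t.png',(235,160,305,240),8),(S,'pics/i3s.png',(310,160,440,285),6)):
    im=cv2.imread(nm.replace('i3','i3')) if 0 else None
    crop(c,*o,kk,nm);im=cv2.imread(nm)
    for s in(106,0,-106):
        Q=np.array([np.array([.5492,.1062])+y*(s/1000+i*.029)+n*j*.020 for i,j in((1,1),(1,-1),(-1,-1),(-1,1))])
        q=np.array([(proj(c,[*p,.03])-o[:2]+.5)*kk for p in Q]).astype(int);cv2.polylines(im,[q],True,(0,0,255),1)
    cv2.imwrite(nm,im)
```

```text
[443.1 110.4] [59.7 41.9] 0.2
[549.9 106.7] [58.2 41.3] 0.2
[656.  103.8] [58.4 42.3] 0.0
```

View pics/i3t.png

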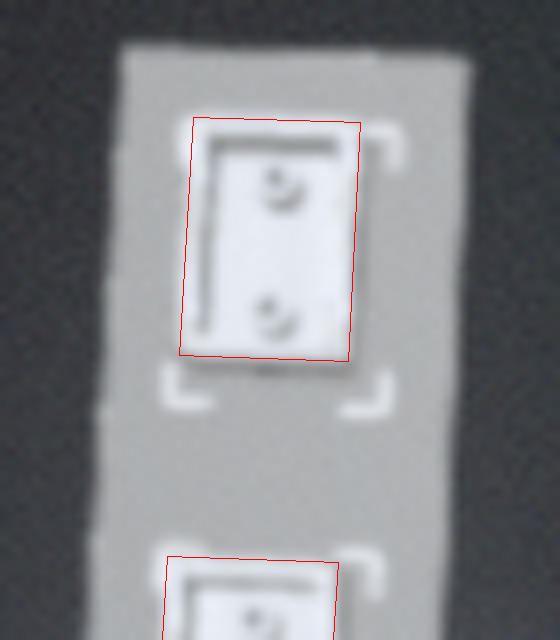

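View pics/i3s.png

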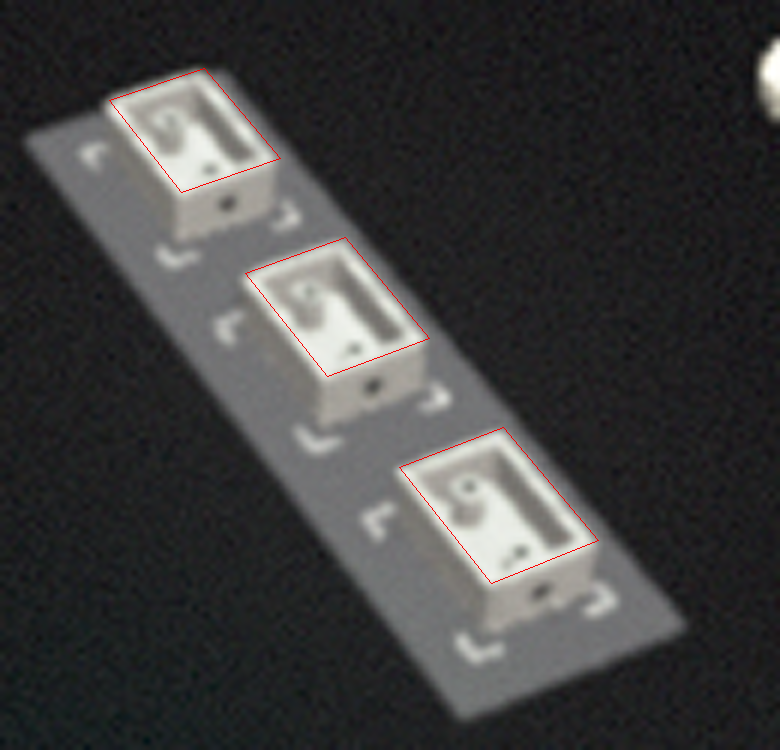

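The new casing matches its expected outline in both views, hollow up. Its spacing to the neighbour is 106 mm and it is parallel to the strip. The arm is clear, so I'm handing in.

Run:
```python
from h import *
s=read_state();print(s['time_s'],np.abs(s['qd']).max())
print(sign_off())
```

```text
22.85 0.00321547297001425
the job is handed in; nothing more can be done
None
```

The steel casing now lies hollow up on the free place, lined up with the strip. I turned it with two quarter-turns: picked it up, stood it on its long side on the counter, regripped and laid it on the strip. It took about 23 s of the 62 s allowed.

**Final position:** its measured centre is (0.656, 0.104), against (0.655, 0.103) for the place, which is within the calibration error. It sits 106 mm from its neighbour. Its outline matches the expected one in both camera views.

**Other parts:** the other two casings, the insert and the rod look unmoved in the final pictures. The arm is at rest and clear of everything.

**Checks that disagreed or failed:**
- The box fit on the three finished casings gave angles of 0 to 0.2°, against -1.85° for the strip. It read the same on all three because of the mask shape, so I relied on the outline overlay for alignment.
- An earlier automatic fit with the casing lowered but still held was spoiled by the gripper in view, so I ignored it.
- The highest contact reading I saw was about 9 N, when the casing touched the strip.

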